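Hang the weighing pail on the spring balance

ROBOT

A 7-joint arm with a two-finger parallel gripper is mounted at the origin on the work surface. World frame = base frame: x ahead of the robot, y to its left, z up, the work surface at z = 0. Lengths are in m, angles in rad, forces in N, time in s.
With the tool pointing down it reaches from about 0.425 to 0.875 m from the base axis. Payload 4.7 kg.
Tool frame: the origin (TCP) lies midway between the tips of the shut fingers; the grasp point (between the pads) lies 19 mm behind it; z points along the fingers, y is the direction in which the jaws open and shut (so a half turn about z gives the same grasp; the last joint's range is limited). The gripper opens to 87 mm and grips with 3 to 60 N. Pads are 19 mm wide; open, the fingers measure 117 mm over their backs; the gripper's body (75 mm by 190 mm) begins 51 mm behind the grasp point.
Start: joints at [1.204, 0.321, -0.07, 1.45, 0.023, 1.371, -0.057], TCP at [0.242, -0.603, 0.223] pointing down, gripper open.
Joint ranges: [-2.86, 2.86], [-0.3, 2.09], [-1.38, 1.24], [0.06, 2.45], [-1.56, 4.7], [0.09, 2.05], [-2.69, 2.69]. Speed limits (rad/s): [2.57, 2.57, 3.14, 3.14, 3.14, 3.14, 3.14].

INTERFACE

Orientations are given as a rotation vector (axis times angle).
In Python, from bench import * gives the robot as it stands. The module is installed in compiled form; this text tells all that it offers.
- The arm moves only by the tool play_rows, never from a script. Its argument "series" is one flat list of numbers, 7 for each row, row after row: the opening in per cent of the stroke, from 0 (shut) to 100 (fully open), then the shift along the tool's x, y, z in m, then the turn, a rotation vector about the tool's x, y, z in degrees. In form: [fingers, tx, ty, tz, rx, ry, rz, fingers, tx, ty, tz, rx, ry, rz, ...]. A call has 1 to 10 rows; each row is the pose to reach, as a shift and turn from the pose commanded when the call began, along the tool's axes at that moment; what a row does not reach only later rows make up. A row lasts 1/12 s, in which the tool goes at most 41.7 mm and 7.16 degrees, less where a joint would pass 70% of its speed; a pose out of reach is approached as far as the arm can. A call with a gripper value outside its range is refused whole. The fingers move at their own pace and stop on an object; "force" is the grip in N (left out, the last holds). Time passes only in rows, so rows that repeat a pose let the fingers close. It gives the time, the measured TCP pose, the force and the opening at its end, in the units of the state.
- get_state(): the state, without advancing time (a new reading comes with each control period).
- get_image(name): name is "scene" or "top" or "wrist"; returns a dict with "frame" (400x640x3 uint8, red, green, blue), "fx", "fy", "cx", "cy" (pixels), "R" (3x3) and "t" (3): a world point X has camera coordinates R X + t. Camera axes: x right, y down, z forward; pixel columns grow to the right and rows downward; lengths in m; the calibration is good to about 2 mm. The wrist camera is an equidistant fisheye: a pixel r from the principal point sees the ray r / f radians off the axis. A picture is of the moment at which its call begins. There is no depth.
- close_job(): hands the job in, once; it reports no verdict.
The state is a dict: "time": time; "joint_positions": joint angles; "qd": joint speeds; "joint_torque": joint torques, N m; "position": TCP position; "tool_rot": TCP orientation; "ft_force": force on the tool from outside, world axes, zero at the start; "torque": the same for the moment, N m; "grip_width": opening from 0.0 (shut) to 1.0 (fully open).
Only numpy, scipy, OpenCV 4.12 (cv2) and the standard library are available. Lean on these libraries where they do the work, as an engineer would, in place of code of your own. Each camera call takes 0.05 s, during which the arm holds its last target.

TASK

Hang the little steel weighing pail by its bail in the dip of the spring balance's hook, and before letting go pull it down gently, with about half a kilo of extra pull held for half a second, to be sure it is held; more than a kilo would strain the spring. Then ease off, let go and leave it hanging still and upright. Leave the mug, the tumbler and the tamper where they are.

Things in the scene. Friction and masses are not known exactly. Their poses are not given: they have to be found in the camera images.
- pail: Empty steel weighing pail, loose, 0.16 to 0.24 kg, upright on the counter. Origin: centre of its underside, z up. Round body 70 mm high, 68 mm across the base, 80 mm across the rim. Over it a rigid bail with a wooden grip on top (see those points).
- bail_top (a point): Centre line of the bail at its peak, 166 mm above the pail's underside; axes as the pail. The bail is an 8 mm round bar in the pail's y-z plane: uprights at y = +-41 mm rise to z = 148 mm, then it slopes to this peak at y = 0. The eye under it is open along the pail's x, 92 mm high under the peak (pail z 70 to 162 mm), 74 mm wide; the hook enters from either side.
- grip (a point): Best holding point in the pail's upright wooden grip, 208 mm above the underside, 42 mm above the bail's peak; axes as the pail. The grip is 22 mm (x) by 26 mm (y), from z = 174 to 230 mm above the pail's underside. Held here, fingertips reaching under 25 mm below this point stay above the hook's tip.
- stand: Spring balance on a stand fixed to the counter. Origin: on the counter straight below the middle of the hook's dip; z up; the hook points along -x. Foot plate 150 x 150 x 12 mm from x = 50 to 200 mm; post 18 mm thick at x = 115 mm, ending in the case; case 60 x 52 x 60 mm (x 85 to 145 mm) clamped to the post, its middle level with the dip, clamp knob on +y.
- below_dip (a point): Same point as the stand's origin. Above it the hook, 8 mm round steel along y = 0 of the stand; centre lines: shank from x = 88 to 28 mm, 12 mm above the dip; level dip x = 9 to -9 mm; tip at x = -24 mm, 16 mm above the dip. Dip's height is reset by the clamp and NOT measured: centre line 184 to 226 mm above the counter unloaded; find it by feel.
- below_tip (a point): Point on the counter below the hook's tip, 24 mm along the stand's -x from its origin. A bail hanging in the dip has its centre line 8 mm above the dip's. The hook is sprung: it sinks 0.4 mm per N of load, to a stop at 10 mm.
- mug: Ceramic mug, loose, bystander: 76 mm across, 75 mm high, with a side handle. Origin: centre of its underside.
- tumbler: Glass tumbler without handle, loose, bystander: 68 mm across the rim, 85 mm high. Origin: centre of its underside.
- tamper: Steel coffee tamper, loose, bystander: 56 mm across the foot, 82 mm high. Origin: centre of its underside.
There are look-alikes about, which are no part of the job. What is meant by the pail is not black, and is the larger of those in its own colour.

How it is judged:
On the way, in this order (a step that is already met when the one before it is completed fails the run):
1. the pail is lifted clear of the counter, not yet on the hook (height (world z) of pail above 0.025 m and contact force between pail and stand below 0.05 N and contact force between the fingers and pail above 0.5 N), for 0.1 s.
2. still held in the fingers, the pail's bail bears on the dip of the hook (load on the hook 0.2 to 4 N) (x of bail_top in the frame of stand between -0.014 and 0.014 m and y of bail_top in the frame of stand between -0.014 and 0.014 m and z of bail_top in the frame of stand between 0.175 and 0.245 m and angle between pail's own z axis and vertical below 0.25 rad and contact force between pail and stand between 0.2 and 4 N and contact force between the fingers and pail above 0.5 N), for 0.02 s.
3. still held in the fingers, it is pulled down in the dip: load on the hook (weight and pull) over 4.5 N for 0.3 s (x of bail_top in the frame of stand between -0.014 and 0.014 m and y of bail_top in the frame of stand between -0.014 and 0.014 m and z of bail_top in the frame of stand between 0.175 and 0.245 m and angle between pail's own z axis and vertical below 0.25 rad and contact force between pail and stand above 4.5 N and contact force between the fingers and pail above 0.5 N), for 0.3 s.
At the end, for the whole second after the job is handed in: The pail hangs free and still by its bail in the dip of the hook: peak of the bail within 14 mm of the dip's middle (x and y of the stand), 175 to 245 mm up, within 0.25 rad of upright, load on the hook 0.8 to 4 N, underside over 12 mm up, fingers off, under 0.03 m/s and 0.4 rad/s (x of bail_top in the frame of stand between -0.014 and 0.014 m and y of bail_top in the frame of stand between -0.014 and 0.014 m and z of bail_top in the frame of stand between 0.175 and 0.245 m and angle between pail's own z axis and vertical below 0.25 rad and contact force between pail and stand between 0.8 and 4 N and height (world z) of pail above 0.012 m and contact force between pail and the fingers below 0.05 N and linear speed of pail below 0.03 m/s and angular speed of pail below 0.4 rad/s); the robot touches nothing.
It fails at once if the hook is loaded by the pail with more than 13 N (contact force between pail and stand above 13 N).
It fails at once if the arm or fingers press on the stand with more than 15 N (contact force between any of the arm, the fingers and stand above 15 N).
It fails at once if the mug, the tumbler or the tamper is moved by more than 25 mm (distance of any of mug, tumbler, tamper from where it was at the start of the episode above 0.025 m).
It also fails if it takes over 56 s, if anything falls off the work surface, if the arm or the gripper's body presses on something with over 40 N, if the wrist force passes 120 N, or if a joint passes its speed limit or range.

## Working session

There is one attempt and no reset: what is moved stays moved. The work goes in short steps, Python scripts to look and compute and a tool call to move; the robot and the scene stay as the last step left them, time stands still between calls to the robot, and variables do not carry over. Pictures are saved under pics/ and viewed, and the job is handed in when it is done.

Besides the shell and the picture viewer there is one more tool, called in YAML: its name, and indented under it one key for each argument. play_rows: Moves the arm, as the interface text tells. Its arguments: {"type":"object","properties":{"series":{"type":"array"},"force":{"type":"number"}},"required":["series"]}

```bash
mkdir -p pics
python3 - <<'E'
from bench import *
import cv2
s=get_state(); print(s)
for n in ["scene","top","wrist"]:
    d=get_image(n); cv2.imwrite(f"pics/{n}0.png",d["frame"][:,:,::-1]); print(n,d["fx"],d["fy"],d["cx"],d["cy"],d["R"],d["t"])
E
```

```text
{'time': 0.0, 'joint_positions': array([ 1.20405712,  0.32182409, -0.07011553,  1.45168287,  0.0225613 ,
        1.37080007, -0.05686522]), 'qd': array([ 5.27462513e-04,  1.75020440e-03, -1.47187180e-03,  1.94849824e-04,
        2.01440936e-04,  8.46647530e-04, -3.87868998e-05]), 'joint_torque': array([ 5.81938116e-05, -4.91289067e+01, -4.03471906e-01, -3.12527633e+01,
       -6.37629256e-02,  4.38201951e-02,  2.13743347e-04]), 'position': array([ 0.2413804 , -0.60291504,  0.22145709]), 'tool_rot': array([-3.08293389e+00, -5.94390066e-01,  6.51911503e-04]), 'ft_force': array([-0.08363028, -1.12008374, -0.00611077]), 'torque': array([0.0018474 , 0.03334678, 0.0004878 ]), 'grip_width': 1.0012414173855353}
scene 441.5580461346615 441.5580461346615 317.03755887686157 198.00585298590363 [[ 0.703819    0.71019968 -0.01597612]
 [ 0.50877667 -0.51964588 -0.68637778]
 [-0.4957672   0.47495744 -0.72706967]] [-0.35617653 -0.17297146  1.39188162]
top 458.5019985085607 458.5019985085607 321.5431655961303 198.45135883893104 [[ 0.00543835 -0.99963066 -0.02662658]
 [-0.99024482 -0.00167608 -0.13932834]
 [ 0.13923225  0.02712455 -0.9898882 ]] [0.0075637  0.54992346 1.08235693]
wrist 309.70691628693146 309.70691628693146 315.2610559119541 198.34085133338166 [[ 3.71715283e-01 -9.28346783e-01 -6.82216848e-06]
 [-8.85964900e-01 -3.54747533e-01  2.98697814e-01]
 [-2.77297575e-01 -1.11024498e-01 -9.54347744e-01]] [-0.64863127 -0.03505707  0.3901797 ]
```

View pics/scene0.png

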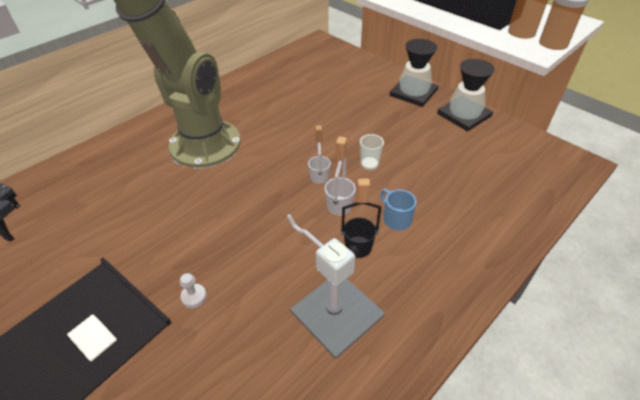

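View pics/top0.png

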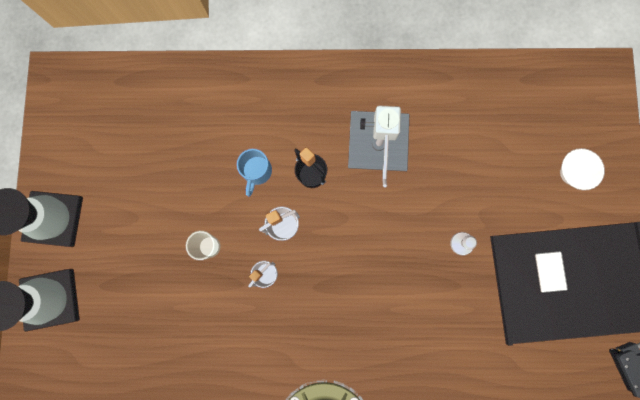

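View pics/wrist0.png

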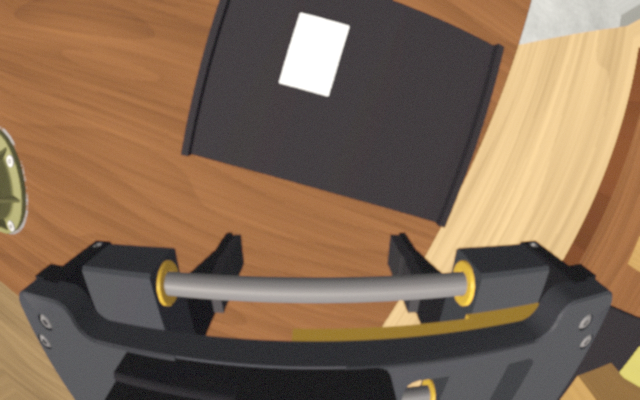

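The larger steel pail is at top (281,223) and scene (340,195), and the smaller one is at top (264,274). The black decoy is at top (311,170). The stand is at top (380,140), with its hook pointing toward the robot. I'll zoom in next.

Run:
```python
import cv2
t=cv2.imread("pics/top0.png"); s=cv2.imread("pics/scene0.png")
def c(im,x,y,w,h,k,n): cv2.imwrite(n,cv2.resize(im[y:y+h,x:x+w],None,fx=k,fy=k,interpolation=cv2.INTER_CUBIC))
c(t,230,190,100,75,8,"pics/z1.png"); c(t,335,95,100,100,6,"pics/z2.png")
c(s,300,120,100,100,6,"pics/z3.png"); c(s,280,205,110,150,4,"pics/z4.png")
```

```text
(no output)
```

View pics/z1.png

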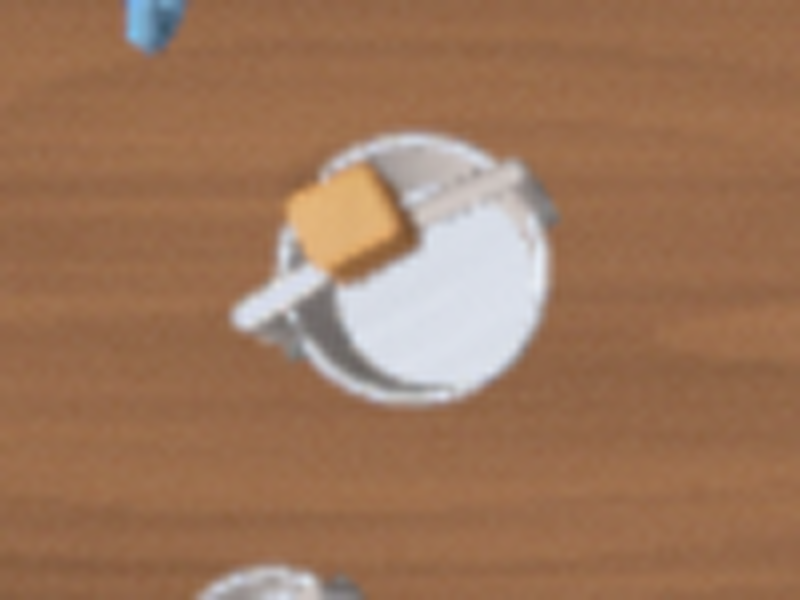

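View pics/z2.png

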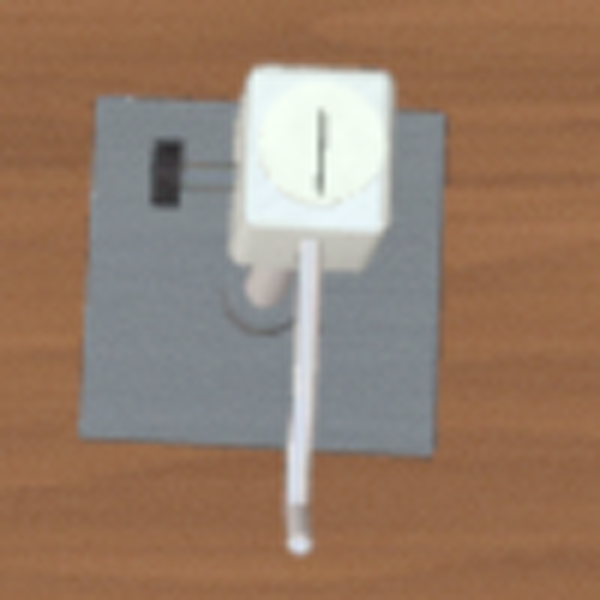

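View pics/z3.png

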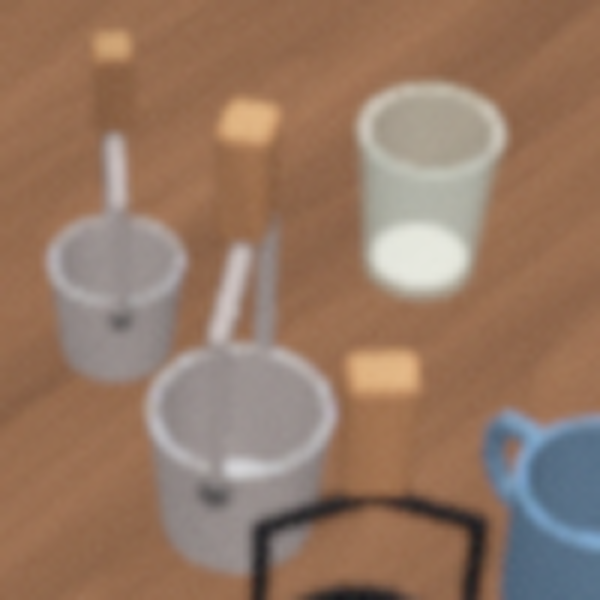

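View pics/z4.png

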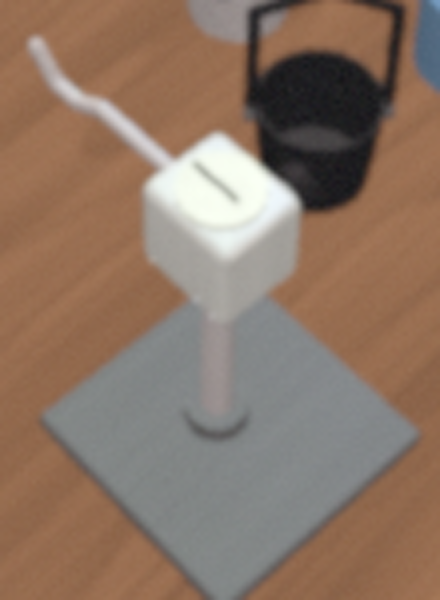

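```bash
cat > h.py <<'E'
import numpy as np,cv2
from bench import *
CAM={}
def cam(n):
    if n not in CAM: CAM[n]=get_image(n)
    return CAM[n]
def ray(n,u,v):
    d=cam(n); R,t=np.array(d["R"]),np.array(d["t"])
    return -R.T@t, R.T@np.array([(u-d["cx"])/d["fx"],(v-d["cy"])/d["fy"],1])
def atz(n,u,v,z):
    o,r=ray(n,u,v); return o+r*(z-o[2])/r[2]
def tri(a,b):
    A=[];B=[]
    for n,u,v in (a,b):
        o,r=ray(n,u,v); r/=np.linalg.norm(r); P=np.eye(3)-np.outer(r,r); A.append(P);B.append(P@o)
    A=np.vstack(A);B=np.hstack(B); x=np.linalg.lstsq(A,B,rcond=None)[0]; return x,np.linalg.norm(A@x-B)
def proj(n,X):
    d=cam(n); c=np.array(d["R"])@X+d["t"]; return d["fx"]*c[0]/c[2]+d["cx"],d["fy"]*c[1]/c[2]+d["cy"]
E
python3 - <<'E'
from h import *
np.set_printoptions(precision=4,suppress=True)
z=lambda u,v,x,y,k:(x+(u+.5)/k-.5,y+(v+.5)/k-.5)
z1=lambda u,v:z(u,v,230,190,8); z2=lambda u,v:z(u,v,335,95,6); z3=lambda u,v:z(u,v,300,120,6); z4=lambda u,v:z(u,v,280,205,4)
print("grip top",atz("top",*z1(348,216),.23), atz("scene",*z3(250,122),.23), tri(("top",*z1(348,216)),("scene",*z3(250,122))))
print("rim",atz("top",*z1(414,269),.07),atz("scene",*z3(241,411),.07))
print("rim width",atz("top",*z1(278,269),.07)-atz("top",*z1(550,269),.07))
a=atz("top",*z1(238,318),.152);b=atz("top",*z1(518,172),.152);print("bail ends",a,b,np.linalg.norm(a-b),(a+b)/2,np.degrees(np.arctan2(*(a-b)[1::-1])))
c=[atz("top",*z2(*p),.012) for p in [(97,97),(446,113),(433,455),(78,437)]];print("foot",np.array(c),np.mean(c,0))
c2=[atz("scene",*z4(*p),.012) for p in [(42,417),(258,292),(420,432),(228,605)]];print(np.array(c2),np.mean(c2,0))
for e in [(c[0]-c[3]),(c[1]-c[2]),(c[0]-c[1])]: print(np.linalg.norm(e),np.degrees(np.arctan2(e[1],e[0])))
print("tip",tri(("top",*z2(299,545)),("scene",*z4(37,43))))
print("case top", tri(("top",*z2(321,140)),("scene",*z4(218,182))))
for zz in (.2,.22,.24): print(atz("top",*z2(299,545),zz),atz("scene",*z4(37,43),zz))
for n,p,h in [("mug",(253,166),.075),("tum",(202,246),.085),("tamper",(468,242),.08),("black",(308,157),.23),("small",(257,275),.17)]: print(n,atz("top",*p,h))
E
```

```text
grip top [0.4859 0.1019 0.23  ] [0.4882 0.1025 0.23  ] (array([0.4867, 0.1028, 0.2286]), np.float64(0.0013286222098412446))
rim [0.4863 0.1035 0.07  ] [0.4883 0.1023 0.07  ]
rim width [-0.0003  0.0806  0.    ]
bail ends [0.4657 0.1419 0.152 ] [0.506  0.0659 0.152 ] 0.08598136352835525 [0.4858 0.1039 0.152 ] 117.91211449408829
foot [[ 0.7812 -0.0635  0.012 ]
 [ 0.7736 -0.212   0.012 ]
 [ 0.6251 -0.2035  0.012 ]
 [ 0.6328 -0.0551  0.012 ]] [ 0.7032 -0.1335  0.012 ]
[[ 0.6283 -0.2045  0.012 ]
 [ 0.6578 -0.0613  0.012 ]
 [ 0.7818 -0.0651  0.012 ]
 [ 0.7744 -0.2095  0.012 ]] [ 0.7106 -0.1351  0.012 ]
0.14861838983816314 -3.274509401073759
0.14871228019668073 -3.290022635477034
0.14870540969490517 87.06362475656672
tip (array([ 0.5547, -0.1257,  0.2022]), np.float64(0.0003546778325972411))
case top (array([ 0.6931, -0.1341,  0.222 ]), np.float64(0.0014788437291077474))
[ 0.5549 -0.1262  0.2   ] [ 0.5534 -0.1244  0.2   ]
[ 0.5515 -0.124   0.22  ] [ 0.5672 -0.1352  0.22  ]
[ 0.5481 -0.1217  0.24  ] [ 0.581  -0.1461  0.24  ]
mug [0.6231 0.1734 0.075 ]
tum [0.4313 0.2857 0.085 ]
tamper [ 0.4434 -0.3296  0.08  ]
black [0.6088 0.0325 0.23  ]
small [0.3678 0.1415 0.17  ]
```

```bash
cat >> h.py <<'E'
from scipy.spatial.transform import Rotation as Ro
def pose():
    s=get_state(); return np.array(s["position"]),Ro.from_rotvec(s["tool_rot"]),s
def goal(x,y,z,yawx,p=None,R=None):
    """yawx: world direction (deg) of tool x, tool down"""
    if p is None: p,R,_=pose()
    c,s_=np.cos(np.radians(yawx)),np.sin(np.radians(yawx))
    Rg=Ro.from_matrix(np.array([[c,s_,0],[s_,-c,0],[0,0,-1]]))
    sh=R.inv().apply(np.array([x,y,z])-p); rv=(R.inv()*Rg).as_rotvec(degrees=True)
    print("mm",np.round(sh*1000,1),"deg",np.round(rv,2)); return sh,rv
E
python3 - <<'E'
from h import *
goal(.46,-.33,.33,21.8)
goal(.487,.1027,.33,27.9)
E
```

```text
mm [ 304.4 -172.5 -107.8] deg [-0.05  0.    0.02]
mm [ 490.3 -564.2 -107.5] deg [-0.05  0.   -6.08]
```

play_rows:
  series: [100,0,0,-0.04,0,0,0,100,0,0,-0.08,0,0,0,100,0.03,-0.015,-0.108,0,0,0,100,0.07,-0.035,-0.108,0,0,0,100,0.105,-0.055,-0.108,0,0,0,100,0.14,-0.075,-0.108,0,0,0,100,0.18,-0.1,-0.108,0,0,0,100,0.22,-0.12,-0.108,0,0,0,100,0.255,-0.14,-0.108,0,0,0,100,0.29,-0.16,-0.108,0,0,0]

```text
time: 1.08
position: [0.4474, -0.3514, 0.3307]
tool_rot: [3.084, 0.594, 0.0]
ft_force: [-0.0, -0.4, -0.5]
grip_width: 1.001
```

Run:
```python
from h import *
p,R,s=pose();print(p,s["tool_rot"],s["ft_force"],s["joint_positions"])
goal(.487,.1027,.33,27.9)
```

```text
[ 0.44740004 -0.35139313  0.33073464] [3.08431893e+00 5.94138902e-01 2.34623301e-04] [-0.0354726  -0.42101829 -0.54625611] [ 0.86649787  0.13022923 -0.27695609  1.47188124  0.03582729  1.54390149
 -0.59936952]
mm [ 205.5 -406.9    0.5] deg [ 0.03 -0.   -6.09]
```

play_rows:
  series: [100,0.018,-0.036,0,0,0,-1,100,0.036,-0.072,0,0,0,-2,100,0.054,-0.108,0,0,0,-3,100,0.072,-0.144,0,0,0,-4,100,0.09,-0.18,0,0,0,-5,100,0.108,-0.216,0,0,0,-6,100,0.126,-0.252,0,0,0,-6,100,0.144,-0.288,0,0,0,-6,100,0.162,-0.322,0,0,0,-6,100,0.175,-0.35,0,0,0,-6]

```text
time: 1.92
position: [0.4786, 0.0404, 0.3308]
tool_rot: [3.048, 0.759, 0.002]
ft_force: [0.0, 0.2, 0.7]
grip_width: 1.003
```

Run:
```python
from h import *
p,R,s=pose();print(p,s["tool_rot"],s["ft_force"],s["joint_positions"])
goal(.487,.1027,.33,27.9)
cv2.imwrite("pics/w1.png",get_image("wrist")["frame"][:,:,::-1])
```

```text
[0.47862164 0.04039062 0.33084259] [3.04827766e+00 7.59285046e-01 1.54884426e-03] [0.02497464 0.19081308 0.67033965] [ 0.5441529  -0.06291472 -0.6428079   1.65481065 -0.03769254  1.53618681
 -1.17899665]
mm [ 36.6 -51.1   0.9] deg [ 0.02 -0.05  0.07]
```

View pics/w1.png

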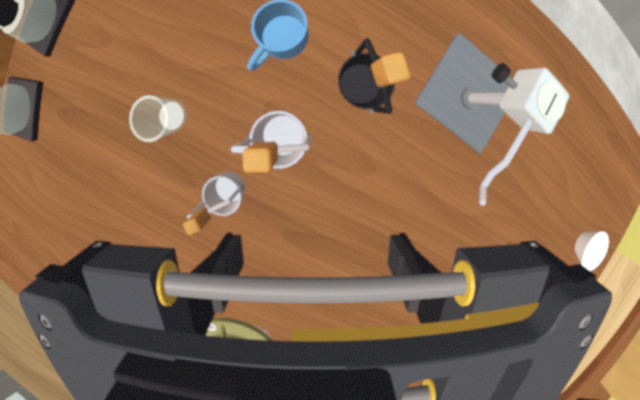

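The wrist view has the target pail at (278,138) with its grip at (260,158). Next I move above it.

play_rows:
  series: [100,0.018,-0.025,0,0,0,0,100,0.037,-0.051,0,0,0,0,100,0.037,-0.051,0,0,0,0,100,0.037,-0.051,0,0,0,0,100,0.037,-0.051,0,0,0,0]

```text
time: 2.38
position: [0.4878, 0.0983, 0.3303]
tool_rot: [3.049, 0.755, -0.001]
ft_force: [0.8, 0.2, 0.3]
grip_width: 0.999
```

Run:
```python
from h import *
p,R,s=pose();print(p,s["tool_rot"],s["ft_force"],s["joint_positions"])
d=get_image("wrist")
f=d["frame"][:,:,::-1].copy()
def fe(X):
    c=np.array(d["R"])@np.array(X)+d["t"]; th=np.arctan2(np.hypot(c[0],c[1]),c[2]); r=th*d["fx"]; h=np.hypot(c[0],c[1]); return d["cx"]+r*c[0]/h,d["cy"]+r*c[1]/h
# predicted grip top corners
a=np.radians(27.9);C=np.array([.487,.1027]);ex=np.array([np.cos(a),np.sin(a)]);ey=np.array([-ex[1],ex[0]])
pts=[(C+.011*i*ex+.013*j*ey) for i,j in [(-1,-1),(1,-1),(1,1),(-1,1)]]
f=cv2.resize(f,None,fx=4,fy=4,interpolation=cv2.INTER_CUBIC)
for z in (.23,):
  q=np.array([fe([*w,z]) for w in pts]); print(q); cv2.polylines(f,[np.int32((q+.5)*4-.5)],True,(0,255,0),1)
u,v=np.int32(q.mean(0)*4); y0=max(0,v-250);x0=u-300
cv2.imwrite("pics/w2.png",f[y0:y0+500,x0:x0+700])
for _ in range(2): s=get_state();print(s["ft_force"])
goal(.487,.1027,.33,27.9)
```

```text
[0.48778745 0.09832577 0.33033625] [ 3.04889326e+00  7.54530759e-01 -9.22026066e-04] [0.75197837 0.2196925  0.30886499] [ 0.48052383 -0.01434237 -0.71715196  1.61733098 -0.00870593  1.53565567
 -1.32185714]
[[325.68477752 209.9776759 ]
 [325.89501462 186.2819151 ]
 [296.20789629 186.35907415]
 [296.70037166 210.03700909]]
[ 0.85193164 -0.6366448   0.82616339]
[ 0.85193164 -0.6366448   0.82616339]
mm [ 1.5 -4.8  0.3] deg [ 0.03  0.04 -0.18]
```

View pics/w2.png

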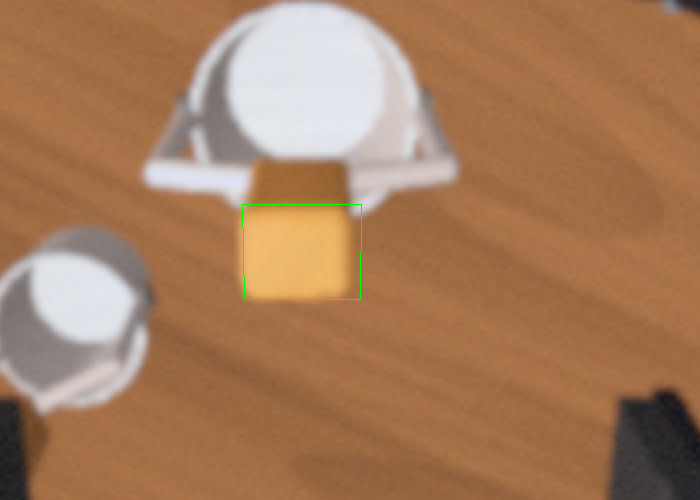

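play_rows:
  series: [100,0.0015,-0.006,0.03,0,0,0,100,0.0015,-0.006,0.06,0,0,0,100,0.0015,-0.006,0.09,0,0,0,100,0.0015,-0.006,0.115,0,0,0,100,0.0015,-0.006,0.13,0,0,0,100,0.0015,-0.006,0.141,0,0,0,100,0.0015,-0.006,0.141,0,0,0,100,0.0015,-0.006,0.141,0,0,0]

```text
time: 3.1
position: [0.4866, 0.1043, 0.1898]
tool_rot: [3.05, 0.753, -0.0]
ft_force: [0.6, 0.4, 0.7]
grip_width: 1.002
```

Run:
```python
from h import *
p,R,s=pose();print(p,s["ft_force"],s["qd"])
goal(.4865,.1037,.189,27.9)
```

```text
[0.48655731 0.1043141  0.18975598] [0.61422308 0.39352009 0.65543348] [-0.0025363  -0.013546   -0.00869686 -0.03047332 -0.00442241  0.00114164
  0.00058015]
mm [-0.3  0.5  0.8] deg [ 0.    0.01 -0.17]
```

play_rows:
  series: [0,0,0,0,0,0,0,0,0,0,0,0,0,0,0,0,0,0,0,0,0,0,0,0,0,0,0,0,0,0,0,0,0,0,0,0,0,0,0,0,0,0,0,0,0,0,0,0,0,0,0,0,0,0,0,0,0,0,0,0,0,0,0,0,0,0,0,0,0,0]
  force: 30

```text
time: 3.93
position: [0.4863, 0.1051, 0.1895]
tool_rot: [3.049, 0.755, -0.0]
ft_force: [-0.6, -0.3, 0.9]
grip_width: 0.324
```

Run:
```python
from h import *
p,R,s=pose();print(p,s["ft_force"],s["torque"],s["grip_width"]*87)
```

```text
[0.48632804 0.10513861 0.18950568] [-0.60459037 -0.26175923  0.89836143] [-0.0686314  -0.06620199  0.01014274] 28.19532635119442
```

play_rows:
  series: [0,0,0,-0.005,0,0,0,0,0,0,-0.015,0,0,0,0,0,0,-0.03,0,0,0,0,0,0,-0.05,0,0,0,0,0,0,-0.07,0,0,0,0,0,0,-0.085,0,0,0,0,0,0,-0.093,0,0,0,0,0,0,-0.0955,0,0,0,0,0,0,-0.0955,0,0,0,0,0,0,-0.0955,0,0,0]

```text
time: 4.77
position: [0.4859, 0.105, 0.2842]
tool_rot: [-3.049, -0.755, 0.002]
ft_force: [-0.2, -0.0, -2.8]
grip_width: 0.298
```

Run:
```python
from h import *
p,R,s=pose();print(p,s["ft_force"],s["torque"],s["grip_width"]*87)
goal(.4835,-.1216,.285,-3.1)
```

```text
[0.48586049 0.10501838 0.28420807] [-0.18091215 -0.04632407 -2.78119196] [-0.00531786  0.03907995 -0.00952084] 25.90231890990999
mm [-107.8  199.3   -0.7] deg [-0.    0.08 30.92]
```

play_rows:
  series: [0,-0.004,0.008,0,0,0,1,0,-0.013,0.024,0,0,0,4,0,-0.026,0.048,0,0,0,8,0,-0.041,0.076,0,0,0,12,0,-0.057,0.105,0,0,0,16,0,-0.073,0.135,0,0,0,20,0,-0.087,0.161,0,0,0,24,0,-0.098,0.181,0,0,0,28,0,-0.105,0.194,0,0,0,30,0,-0.108,0.199,0,0,0,31]

```text
time: 5.6
position: [0.4825, -0.1256, 0.2843]
tool_rot: [3.139, -0.1, -0.002]
ft_force: [-0.1, 0.4, -2.9]
grip_width: 0.297
```

play_rows:
  series: [0,0,0,0,0,0,0,0,0,0,0,0,0,0,0,0,0,0,0,0,0]

```text
time: 5.85
position: [0.4839, -0.1192, 0.2851]
tool_rot: [-3.14, 0.082, 0.0]
ft_force: [0.4, 0.1, -2.1]
grip_width: 0.293
```

Run:
```python
from h import *
p,R,s=pose();print(p,s["ft_force"],s["torque"],s["grip_width"]*87)
goal(.4835,-.1216,.285,-3.1)
for n,k,(x,y,w,h) in [("top",5,(330,110,110,110)),("scene",4,(210,160,180,150))]:
    d=get_image(n); f=d["frame"][y:y+h,x:x+w,::-1]; cv2.imwrite(f"pics/{n}3.png",cv2.resize(f,None,fx=k,fy=k,interpolation=cv2.INTER_CUBIC))
cv2.imwrite("pics/wrist3.png",get_image("wrist")["frame"][:,:,::-1])
```

```text
[ 0.4839002  -0.11924036  0.28506272] [ 0.36389233  0.14791227 -2.14411935] [ 0.02944012  0.03023665 -0.00357364] 25.50273831232284
mm [-0.3  2.4  0.1] deg [-0.04  0.    0.11]
```

View pics/top3.png

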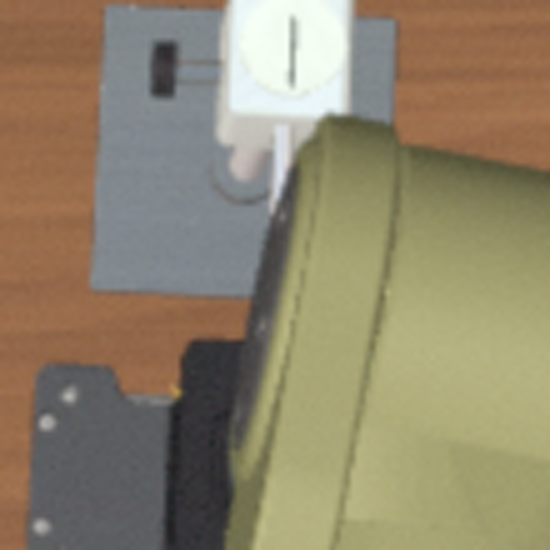

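View pics/scene3.png

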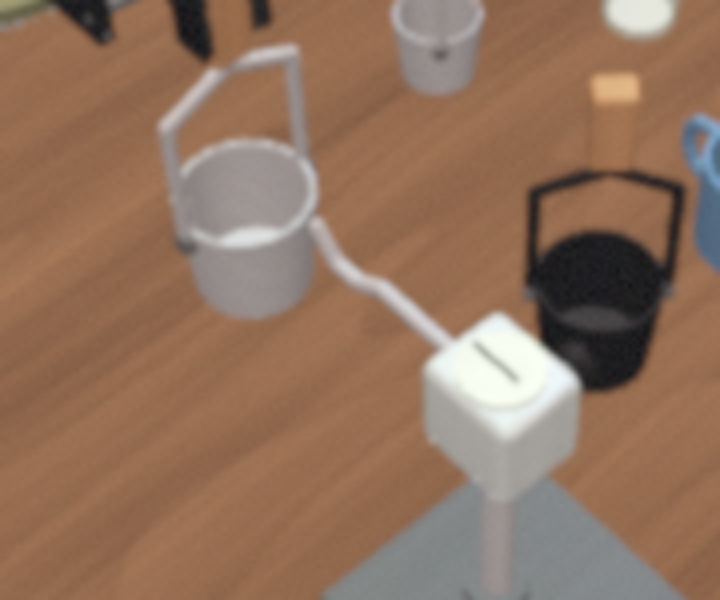

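View pics/wrist3.png

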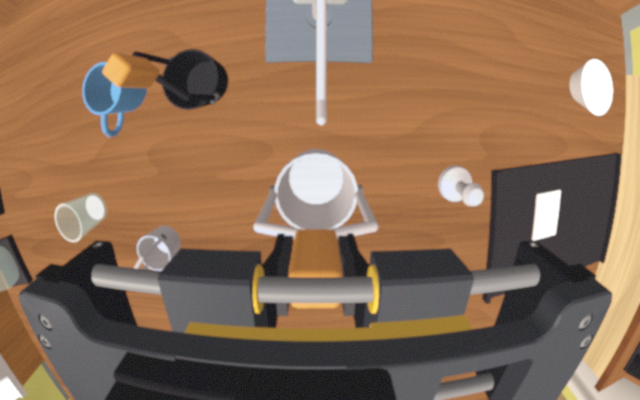

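Run:
```python
from h import *
p,R,s=pose();print(p,s["tool_rot"],s["ft_force"],s["qd"][:3])
d=get_image("wrist"); Rw=np.array(d["R"]);o=-Rw.T@np.array(d["t"])
def wray(u,v):
    a=np.array([u-d["cx"],v-d["cy"]]);r=np.hypot(*a);th=r/d["fx"];a=a/r*np.sin(th); return Rw.T@np.array([*a,np.cos(th)])
for uv in [(321,121),(321,62),(318,3)]:
    r=wray(*uv)
    for z in (.19,.2,.21): print(uv,z,o+r*(z-o[2])/r[2])
# tip triangulate from top pix and scene pix and wrist
z=lambda u,v,x,y,k:(x+(u+.5)/k-.5,y+(v+.5)/k-.5)
rays=[ray("top",*z(299,545,335,95,6)),ray("scene",*z(37,43,280,205,4)),(o,wray(321,121))]
A=[];B=[]
for oo,r in rays:
    r=r/np.linalg.norm(r);P=np.eye(3)-np.outer(r,r);A.append(P);B.append(P@oo)
x=np.linalg.lstsq(np.vstack(A),np.hstack(B),rcond=None)[0];print(x,[np.linalg.norm(P@x-b) for P,b in zip(A,B)])
goal(.4835,-.1216,.285,-3.1)
f=cv2.resize(d["frame"][0:320,220:420,::-1],None,fx=2.5,fy=2.5,interpolation=cv2.INTER_CUBIC);cv2.imwrite("pics/w4.png",f[:,:])
# predicted hook polyline on scene for several dip heights vs image
f=d=get_image("scene");f=cv2.resize(d["frame"][:,:,::-1],None,fx=5,fy=5,interpolation=cv2.INTER_CUBIC)
O=np.array([.5784,-.1267]);a=np.radians(-3.1);ex=np.array([np.cos(a),np.sin(a)])
for h,c in [(.184,(0,255,0)),(.194,(0,0,255))]:
    q=[proj("scene",np.array([*(O+xx*ex),h+zz])) for xx,zz in [(-.024,.016),(-.009,0),(.009,0),(.028,.012),(.088,.012)]]
    cv2.polylines(f,[np.int32((np.array(q)+.5)*5-.5)],False,c,1)
cv2.imwrite("pics/s4.png",f[1000:1500,1300:1900])
```

```text
[ 0.48390925 -0.11975498  0.28517302] [ 3.14035814e+00 -8.27317543e-02  3.15706312e-04] [ 0.05432611 -0.22513906 -3.05139473] [0.00357017 0.00131883 0.00780403]
(321, 121) 0.19 [ 0.55270939 -0.12714546  0.19      ]
(321, 121) 0.2 [ 0.55324529 -0.12697373  0.2       ]
(321, 121) 0.21 [ 0.55378119 -0.126802    0.21      ]
(321, 62) 0.19 [ 0.60174812 -0.12966428  0.19      ]
(321, 62) 0.2 [ 0.60037194 -0.12939433  0.2       ]
(321, 62) 0.21 [ 0.59899577 -0.12912439  0.21      ]
(318, 3) 0.19 [ 0.65359167 -0.12998823  0.19      ]
(318, 3) 0.2 [ 0.65019406 -0.12970565  0.2       ]
(318, 3) 0.21 [ 0.64679645 -0.12942308  0.21      ]
[ 0.55425147 -0.12613712  0.20224244] [np.float64(0.0003506183716341958), np.float64(0.0008481446904663685), np.float64(0.0011908965116002627)]
mm [-0.2  1.1  0.1] deg [ 0.01 -0.01 -0.  ]
```

View pics/s4.png

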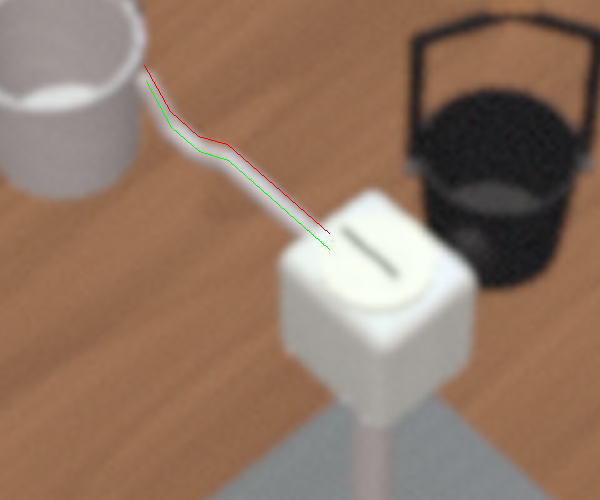

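Run:
```python
from h import *
p,R,s=pose();print(p)
goal(.5784,-.1272,.285,-3.1)
```

```text
[ 0.48376986 -0.12077608  0.28508398]
mm [94.8  1.2  0.1] deg [ 0.01 -0.   -0.03]
```

play_rows:
  series: [0,0.003,0,0,0,0,0,0,0.01,0.001,0,0,0,0,0,0.021,0.001,0,0,0,0,0,0.034,0.001,0,0,0,0,0,0.048,0.001,0,0,0,0,0,0.062,0.001,0,0,0,0,0,0.075,0.001,0,0,0,0,0,0.086,0.001,0,0,0,0,0,0.092,0.001,0,0,0,0,0,0.095,0.001,0,0,0,0]

```text
time: 7.03
position: [0.5794, -0.1275, 0.2844]
tool_rot: [-3.14, 0.087, 0.001]
ft_force: [-0.5, 0.3, -2.2]
grip_width: 0.297
```

play_rows:
  series: [0,0,0,0,0,0,0,0,0,0,0,0,0,0,0,0,0,0,0,0,0,0,0,0,0,0,0,0,0,0,0,0,0,0,0]

```text
time: 7.45
position: [0.5782, -0.1276, 0.2853]
tool_rot: [3.14, -0.088, 0.0]
ft_force: [0.7, -0.5, -3.5]
grip_width: 0.294
```

Run:
```python
from h import *
p,R,s=pose();print(p,s["ft_force"],s["torque"])
goal(.5784,-.1272,.285,-3.1)
for n,k,(x,y,w,h) in [("scene",4,(230,120,180,150))]:
    d=get_image(n); f=d["frame"][y:y+h,x:x+w,::-1]; cv2.imwrite(f"pics/{n}5.png",cv2.resize(f,None,fx=k,fy=k,interpolation=cv2.INTER_CUBIC))
cv2.imwrite("pics/wrist5.png",cv2.resize(get_image("wrist")["frame"][0:300,200:440,::-1],None,fx=2,fy=2,interpolation=cv2.INTER_CUBIC))
s=get_state();print(s["ft_force"],s["position"])
```

```text
[ 0.57816435 -0.12758948  0.28531506] [ 0.7382795  -0.52536766 -3.45378547] [ 0.02810499 -0.00058268  0.03890077]
mm [ 0.2 -0.4  0.3] deg [ 0.03 -0.01 -0.09]
[-0.03695409  0.60705661 -2.69391532] [ 0.57828399 -0.12760388  0.28526186]
```

View pics/scene5.png

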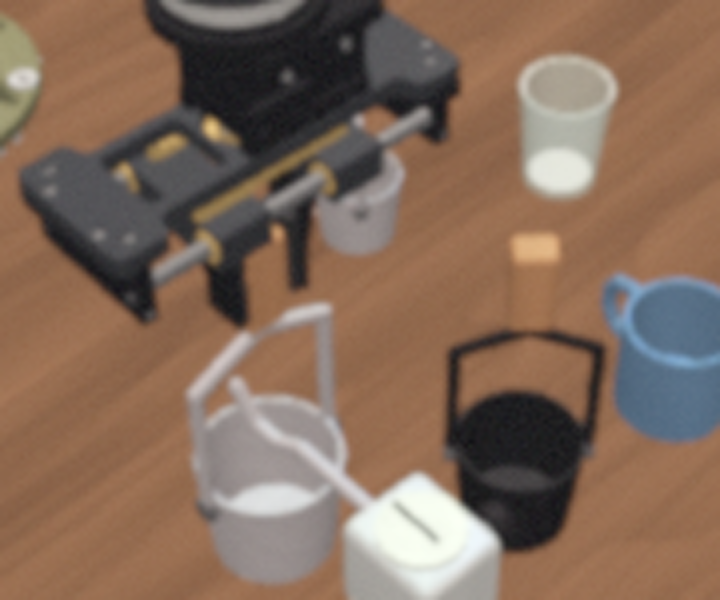

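View pics/wrist5.png

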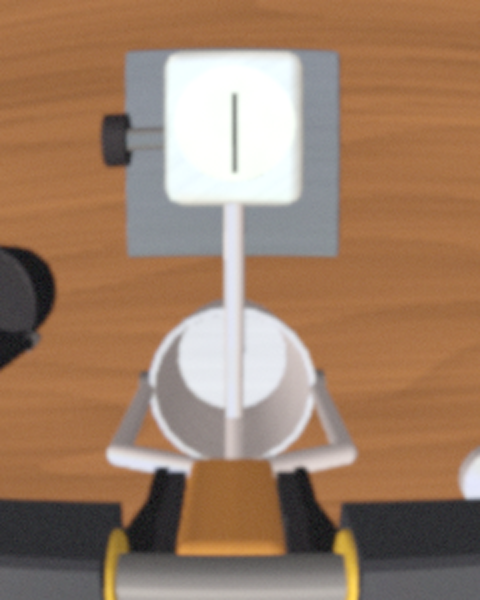

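play_rows:
  series: [0,0,0,0.005,0,0,0,0,0,0,0.013,0,0,0,0,0,0,0.022,0,0,0,0,0,0,0.031,0,0,0,0,0,0,0.039,0,0,0,0,0,0,0.046,0,0,0,0,0,0,0.052,0,0,0,0,0,0,0.055,0,0,0,0,0,0,0.055,0,0,0,0,0,0,0.055,0,0,0]

```text
time: 8.38
position: [0.5786, -0.1275, 0.2301]
tool_rot: [3.14, -0.087, 0.0]
ft_force: [-0.1, 0.4, -2.3]
grip_width: 0.297
```

play_rows:
  series: [0,0,0,0,0,0,0,0,0,0,0,0,0,0]

```text
time: 8.55
position: [0.5788, -0.1275, 0.2306]
tool_rot: [3.14, -0.087, 0.002]
ft_force: [0.2, 0.1, -1.9]
grip_width: 0.295
```

play_rows:
  series: [0,0,0,0,0,0,0,0,0,0,0,0,0,0]

```text
time: 8.72
position: [0.5787, -0.1275, 0.2304]
tool_rot: [3.14, -0.087, 0.001]
ft_force: [0.5, 0.8, -2.2]
grip_width: 0.297
```

play_rows:
  series: [0,0,0,0.002,0,0,0,0,0,0,0.004,0,0,0,0,0,0,0.004,0,0,0]

```text
time: 8.97
position: [0.5782, -0.1275, 0.2254]
tool_rot: [-3.14, 0.087, 0.001]
ft_force: [0.7, 0.5, -1.8]
grip_width: 0.296
```

play_rows:
  series: [0,0,0,0.001,0,0,0,0,0,0,0.002,0,0,0,0,0,0,0.002,0,0,0]

```text
time: 9.22
position: [0.5784, -0.1275, 0.2238]
tool_rot: [-3.14, 0.087, 0.001]
ft_force: [-0.0, 0.2, -2.5]
grip_width: 0.294
```

play_rows:
  series: [0,0,0,0.001,0,0,0,0,0,0,0.001,0,0,0]

```text
time: 9.38
position: [0.5784, -0.1275, 0.2229]
tool_rot: [3.14, -0.087, -0.0]
ft_force: [0.3, 0.3, -2.7]
grip_width: 0.298
```

play_rows:
  series: [0,0,0,0.001,0,0,0,0,0,0,0.001,0,0,0]

```text
time: 9.55
position: [0.5784, -0.1275, 0.2219]
tool_rot: [3.14, -0.087, -0.0]
ft_force: [-0.7, 0.5, -2.2]
grip_width: 0.297
```

play_rows:
  series: [0,0,0,0.001,0,0,0,0,0,0,0.001,0,0,0]

```text
time: 9.72
position: [0.5784, -0.1275, 0.2209]
tool_rot: [3.14, -0.087, -0.0]
ft_force: [-0.0, -1.0, -2.0]
grip_width: 0.299
```

play_rows:
  series: [0,0,0,0.001,0,0,0,0,0,0,0.001,0,0,0]

```text
time: 9.88
position: [0.5784, -0.1275, 0.2198]
tool_rot: [3.14, -0.087, -0.0]
ft_force: [0.0, -0.4, -2.9]
grip_width: 0.296
```

play_rows:
  series: [0,0,0,0.001,0,0,0,0,0,0,0.001,0,0,0]

```text
time: 10.05
position: [0.5784, -0.1275, 0.2189]
tool_rot: [3.14, -0.087, -0.0]
ft_force: [-0.2, 0.3, -2.7]
grip_width: 0.297
```

play_rows:
  series: [0,0,0,0.001,0,0,0,0,0,0,0.001,0,0,0]

```text
time: 10.22
position: [0.5785, -0.1275, 0.2179]
tool_rot: [3.14, -0.087, -0.0]
ft_force: [-0.3, -0.2, -1.7]
grip_width: 0.297
```

play_rows:
  series: [0,0,0,0,0,0,0]

```text
time: 10.3
position: [0.5785, -0.1275, 0.218]
tool_rot: [3.14, -0.087, 0.0]
ft_force: [-0.0, -0.4, -3.4]
grip_width: 0.298
```

play_rows:
  series: [0,0,0,0.001,0,0,0,0,0,0,0.001,0,0,0]

```text
time: 10.47
position: [0.5786, -0.1275, 0.2172]
tool_rot: [3.14, -0.087, 0.0]
ft_force: [-0.6, -0.5, -0.7]
grip_width: 0.295
```

play_rows:
  series: [0,0,0,0,0,0,0]

```text
time: 10.55
position: [0.5786, -0.1275, 0.2173]
tool_rot: [3.14, -0.087, 0.0]
ft_force: [-0.3, -0.8, -1.3]
grip_width: 0.298
```

play_rows:
  series: [0,0,0,0.001,0,0,0,0,0,0,0.001,0,0,0]

```text
time: 10.72
position: [0.5786, -0.1275, 0.2164]
tool_rot: [3.14, -0.087, 0.001]
ft_force: [-0.9, 0.9, 1.7]
grip_width: 0.297
```

play_rows:
  series: [0,0,0,0,0,0,0]

```text
time: 10.8
position: [0.5786, -0.1275, 0.2164]
tool_rot: [3.14, -0.087, 0.001]
ft_force: [-0.6, 0.4, 1.2]
grip_width: 0.3
```

play_rows:
  series: [0,0,0,0.0005,0,0,0,0,0,0,0.001,0,0,0,0,0,0,0.001,0,0,0]

```text
time: 11.05
position: [0.5787, -0.1275, 0.2155]
tool_rot: [3.14, -0.087, 0.001]
ft_force: [-0.8, 0.5, 2.8]
grip_width: 0.297
```

play_rows:
  series: [0,0,0,0,0,0,0]

```text
time: 11.13
position: [0.5787, -0.1275, 0.2155]
tool_rot: [3.14, -0.087, 0.001]
ft_force: [-1.0, -0.0, 2.1]
grip_width: 0.293
```

play_rows:
  series: [0,0,0,0.0005,0,0,0,0,0,0,0.0005,0,0,0]

```text
time: 11.3
position: [0.5787, -0.1275, 0.2149]
tool_rot: [3.14, -0.087, 0.001]
ft_force: [-1.0, 0.9, 4.9]
grip_width: 0.297
```

play_rows:
  series: [0,0,0,0,0,0,0]

```text
time: 11.38
position: [0.5787, -0.1275, 0.2149]
tool_rot: [3.14, -0.087, 0.001]
ft_force: [-0.5, 0.8, 3.9]
grip_width: 0.296
```

play_rows:
  series: [0,0,0,0.0002,0,0,0,0,0,0,0.0002,0,0,0,0,0,0,0.0002,0,0,0,0,0,0,0.0002,0,0,0]

```text
time: 11.72
position: [0.5786, -0.1275, 0.2145]
tool_rot: [3.14, -0.087, 0.001]
ft_force: [-1.3, 0.3, 4.8]
grip_width: 0.299
```

play_rows:
  series: [0,0,0,0,0,0,0,0,0,0,0,0,0,0,0,0,0,0,0,0,0,0,0,0,0,0,0,0]

```text
time: 12.05
position: [0.5786, -0.1275, 0.2145]
tool_rot: [3.14, -0.087, 0.001]
ft_force: [-0.7, 0.8, 5.3]
grip_width: 0.296
```

Held at about 5 N of extra pull. Now I ease off to about zero wrist force.

play_rows:
  series: [0,0,0,-0.0005,0,0,0,0,0,0,-0.001,0,0,0,0,0,0,-0.0015,0,0,0,0,0,0,-0.002,0,0,0,0,0,0,-0.002,0,0,0]

```text
time: 12.47
position: [0.5785, -0.1275, 0.216]
tool_rot: [-3.14, 0.087, 0.0]
ft_force: [0.1, 0.3, 1.9]
grip_width: 0.292
```

play_rows:
  series: [0,0,0,0,0,0,0,0,0,0,0,0,0,0]

```text
time: 12.63
position: [0.5785, -0.1275, 0.2161]
tool_rot: [3.14, -0.087, -0.0]
ft_force: [0.3, -0.8, 1.7]
grip_width: 0.297
```

Run:
```python
from h import *
F=[]
for i in range(6):
    d=get_image("scene"); s=get_state(); F.append(np.r_[s["ft_force"],s["torque"]])
print(np.mean(F,0),s["position"],s["time"])
f=d["frame"][120:270,230:410,::-1]; cv2.imwrite("pics/scene6.png",cv2.resize(f,None,fx=4,fy=4,interpolation=cv2.INTER_CUBIC))
```

```text
[ 0.66448709  0.05734181  1.16642557  0.02764351 -0.10953714  0.0105356 ] [ 0.57848767 -0.12751328  0.21626448] 12.9333
```

View pics/scene6.png

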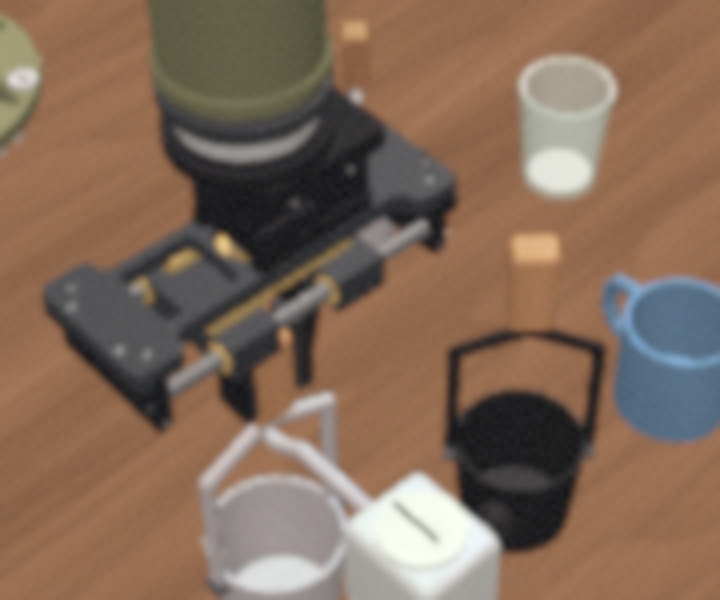

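play_rows:
  series: [0,0,0,-0.0005,0,0,0,0,0,0,-0.0005,0,0,0,0,0,0,-0.0005,0,0,0]
  force: 10

```text
time: 13.18
position: [0.5784, -0.1278, 0.2166]
tool_rot: [3.14, -0.088, -0.0]
ft_force: [0.1, -1.2, -0.8]
grip_width: 0.297
```

play_rows:
  series: [32,0,0,0,0,0,0,34,0,0,0,0,0,0,36,0,0,0,0,0,0,40,0,0,0,0,0,0,50,0,0,0,0,0,0,60,0,0,0,0,0,0,60,0,0,0,0,0,0,60,0,0,0,0,0,0,60,0,0,0,0,0,0]

```text
time: 13.93
position: [0.5785, -0.1275, 0.2169]
tool_rot: [3.14, -0.087, 0.0]
ft_force: [-0.2, -0.0, -0.1]
grip_width: 0.588
```

Run:
```python
from h import *
F=[]
for i in range(6):
    d=get_image("wrist"); s=get_state(); F.append(s["ft_force"])
print(np.mean(F,0),s["position"],s["time"],s["grip_width"])
cv2.imwrite("pics/wrist7.png",d["frame"][:,:,::-1])
```

```text
[-0.32936647  0.06979055 -0.01042884] [ 0.57848644 -0.1274914   0.21683986] 14.2333 0.5984830685960316
```

View pics/wrist7.png

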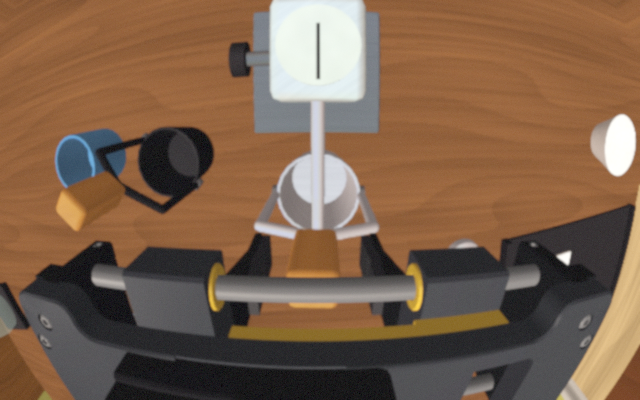

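The fingers are off, with gaps on both sides of the grip, and the wrist force is about zero. Next I open fully and rise straight up.

play_rows:
  series: [70,0,0,-0.003,0,0,0,80,0,0,-0.01,0,0,0,80,0,0,-0.02,0,0,0,80,0,0,-0.035,0,0,0,80,0,0,-0.055,0,0,0,80,0,0,-0.08,0,0,0,80,0,0,-0.105,0,0,0,80,0,0,-0.125,0,0,0,80,0,0,-0.13,0,0,0,80,0,0,-0.13,0,0,0]

```text
time: 15.07
position: [0.5795, -0.1273, 0.3495]
tool_rot: [3.139, -0.087, 0.007]
ft_force: [0.3, 0.2, 0.1]
grip_width: 0.8
```

play_rows:
  series: [80,-0.03,0,0,0,0,0,80,-0.06,0,0,0,0,0,80,-0.09,0,0,0,0,0,80,-0.1,0,0,0,0,0,80,-0.1,0,0,0,0,0,80,-0.1,0,0,0,0,0,80,-0.1,0,0,0,0,0,80,-0.1,0,0,0,0,0,80,-0.1,0,0,0,0,0,80,-0.1,0,0,0,0,0]

```text
time: 15.9
position: [0.4792, -0.1218, 0.3464]
tool_rot: [-3.14, 0.086, 0.001]
ft_force: [-0.6, -0.0, 0.3]
grip_width: 0.8
```

Run:
```python
from h import *
a=get_image("wrist")["frame"]
for i in range(10): d=get_image("scene")
b=get_image("wrist")["frame"]
print(get_state()["position"],np.abs(a.astype(int)-b).max(),np.abs(a.astype(int)-b).mean())
f=d["frame"][110:300,210:420,::-1]; cv2.imwrite("pics/scene8.png",cv2.resize(f,None,fx=3,fy=3,interpolation=cv2.INTER_CUBIC))
cv2.imwrite("pics/wrist8.png",b[:,:,::-1])
```

```text
[ 0.47863721 -0.12194672  0.3469086 ] 64 2.34701953125
```

View pics/scene8.png

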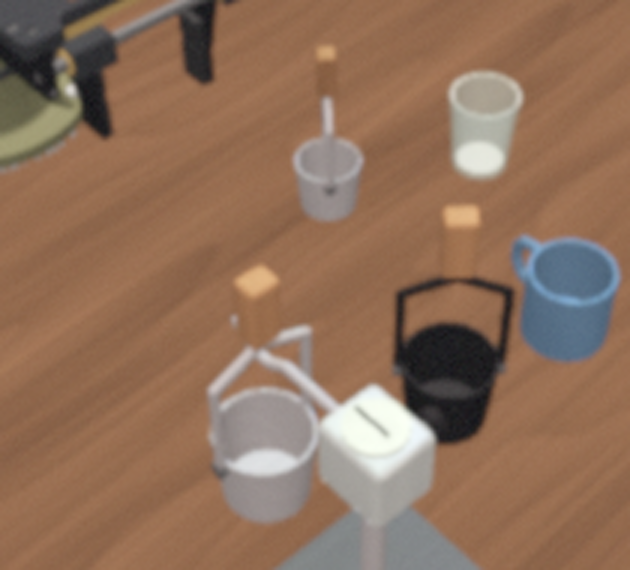

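View pics/wrist8.png

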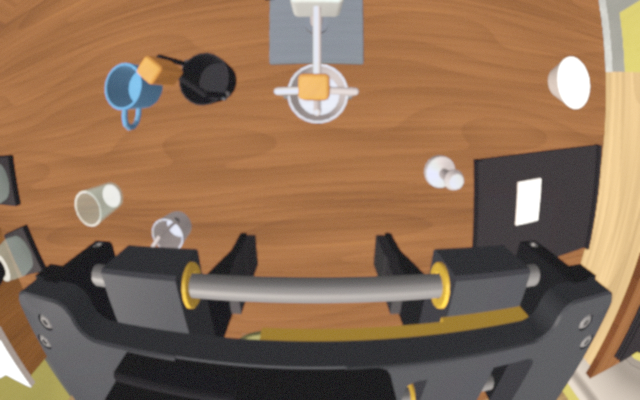

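Run:
```python
from h import *
P=[]
for i in range(25):
    f=get_image("scene")["frame"][110:300,210:420]
    hsv=cv2.cvtColor(np.ascontiguousarray(f),cv2.COLOR_RGB2HSV)
    m=cv2.inRange(hsv,(10,110,200),(25,200,255)); m[:, :70]=0; m[:,100:]=0; m[:85]=0;m[120:]=0
    M=cv2.moments(m,True); P.append((M["m10"]/M["m00"]+210,M["m01"]/M["m00"]+110))
P=np.array(P);print(P[::6],P.std(0), "grip top if upright: z", .193+.064)
print(atz("scene",*P.mean(0),.257), "stand origin .5784 -.1267")
```

```text
[[294.83333333 203.96666667]
 [294.5        203.96428571]
 [294.8        204.16      ]
 [295.         204.30769231]
 [295.16       204.32      ]] [0.20818425 0.17572667] grip top if upright: z 0.257
[ 0.57950568 -0.12750547  0.257     ] stand origin .5784 -.1267
```

The pail is still and upright: the grip top is within 1.5 mm of straight above the dip. I'm handing the job in.

Run:
```python
from bench import *
print(close_job()); print(get_state()["time"])
```

```text
the job is handed in; nothing more can be done
None
the job is handed in; nothing more can be done
```

The larger steel pail is hanging by its bail in the dip of the hook, and the job is handed in at about 17 s of the 56 s allowed. No verdict was reported.

- **Seating:** I passed the bail over the hook and lowered it in 1 mm steps. The bail touched with the tool at about 0.218 m, which puts the dip at about 186 mm.
- **Pull test:** I pulled down with about 5 N beyond the pail's weight for over 0.6 s. The estimated hook load was about 7 N, well under the 13 N limit. Then I eased off, opened the fingers and backed away.
- **Last checks:** The pail was upright, with its grip top within about 1.5 mm of straight above the dip. It moved no more than about 0.2 px (standard deviation) over 25 frames, about 1.3 s. Wrist force was about zero with the fingers open.
- **Bystanders:** I never went near the mug, tumbler or tamper. They look unmoved in the last pictures, but I did not measure their positions again.

No check failed. Single wrist-force readings varied by up to about 1 N, so the forces above are approximate.

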